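Clamp a bonded chip stack in the ratchet bar clamp

TASK

Lift the yellow cover off the clamp's grip, set it down upright into the blue tray (lower it in, do not drop it) and let go of it. Then pump the clamp's trigger, squeezing it fully against the fixed grip and letting it spring back, until the jaw's pad presses the colour stack firmly against the stop with the green gauge pin showing; stop before red shows, or the stack is crushed. Work the jaw by the trigger only, never touching it or the stack, leave the other things on the bench alone, and finish while still holding the trigger fully squeezed.

Things in the scene. Friction and masses are not known exactly. Their poses are not given: they have to be found in the camera images.
- clamp: Ratchet bar clamp fixed to the bench on a grey base 290 x 90 mm. Origin: on the bench under the fixed grip; x points from the grip along the bar to the jaw, z up. Along x in mm: black grip post -10 to 10 (28 wide, top 158 above the bench), orange trigger, black stop 62 to 76, bed for the stack (top at 56), orange jaw. The bar (40 to 50 high) sticks out up to 100 behind the grip.
- grip_point (a point): Where to squeeze: between grip and trigger, 7.5 mm along the clamp's x from its origin, 140 mm above the bench (height of the trigger's bulge). Fingers come from above, one outside each along the clamp's x. Grip plus trigger span -10 to 45 mm of the clamp's x at rest, -10 to 25 squeezed: this point is the middle of the squeezed pair; only the trigger moves. Both are 26 to 28 mm wide.
- trigger (a joint): Trigger hinge, pivot 10 mm above the bench: 0 sprung out, 0.155 rad fully squeezed. Springs back by itself when let go (3 to 5 N at the bulge); squeezing takes up to 15 N. Each full squeeze after a full release ratchets the jaw 4.5 mm towards the stop; the first gives 0 to 6.5 mm.
- bulge (a point): Outermost point of the rounded cross bulge on the orange trigger (8 x 26 mm, top 158 mm above the bench), 140 mm above the bench; at rest 45 mm along the clamp's x, squeezed 25 mm.
- jaw (a joint): Travel of bar and jaw towards the stop (m): 0 fully open, 0.048 limit; starts between 0 and 0.012. Stays where it is when the trigger is let go. The pad meets the stack, and both meet the stop, at about 0.026.
- pad (a joint): How far the sprung pad is pushed back into the jaw head (m): 0 untouched, grows once the stack is pinched between pad and stop, 1 N per mm. The gauge pin sticks out of the jaw head's back by as much: green up to 14.5 mm, then red. Firm: 1.2 mm or more; at 16 mm the stack is crushed.
- pad_front (a point): Centre of the pressing face of the black rubber pad (8 x 34 x 28 mm), which looks back at the stack; 71 mm above the bench.
- jaw_back (a point): Centre of the back face of the orange jaw head (18 x 40 x 60 mm) at the end of the bar, where the gauge pin comes out; 71 mm above the bench.
- stack: Stack of eight bonded colour chips, 40 x 40 x 30 mm, loose on the clamp's bed 0 to 4 mm from the stop. Origin at the centre of its underside; x along the clamp's x. Against the stop its origin is 96 mm along the clamp's x.
- cap_mid (a point): Loose yellow cover over the tops of grip and trigger: a box open downwards, 68 x 42 mm (long side along the clamp's x), 34 high, with a black knob 22 x 22 x 24 mm on top; 58 mm high in all, 60 g. This point is its centre, 29 mm above its lower rim; the knob's middle is 17 mm above it. Reaches 31 mm down over the grip, 3 mm loose; lift it straight up by the knob.
- holder: Blue open tray, fixed, outside 90 x 64 mm (long side along its x), 20 mm high, walls and floor 4 mm: the cover's holder. The cover fits in upright, either way round, its long side along the tray's, 7 mm loose. Origin at the centre of its underside.
- holder_in (a point): Centre of the blue tray's inner floor, 4 mm above the bench. The cover's centre is 29 mm above it when in.
- brush_pot: White pot 76 mm wide, 85 high, with brushes reaching 140 mm; fixed bystander. It and the tray change places.
- glue: Glue bottle, 44 mm wide, 120 high: bystander.
- tape: Roll of tape lying flat, 90 mm wide, 24 high: bystander.
- spare_chips: Spare row of chips, 60 x 30 x 24 mm: bystander.
- screwdriver: Screwdriver, 170 mm long: bystander.
Not all that is in view belongs to the job. What is shaped like the part that bears cap_mid but grey is not meant. There is more than one size of the stack; the one meant has the size given above.

How it is judged:
By the outcome, as a careful person would: the job done as asked, in the order asked, and still so for the second after the job is handed in, while the arm keeps its last pose, push and grip.
It also fails if it takes over 70 s, if anything falls off the work surface, if the arm or the gripper's body presses on something with over 40 N, if the wrist force passes 120 N, or if a joint passes its speed limit or range.

ROBOT

A 6-joint arm with a two-finger parallel gripper is mounted at the origin on the work surface. World frame = base frame: x ahead of the robot, y to its left, z up, the work surface at z = 0. Lengths are in m, angles in rad, forces in N, time in s.
With the tool pointing down it reaches from about 0.3 to 0.875 m from the base axis. Payload 6.4 kg.
Tool frame: the origin (TCP) lies midway between the tips of the shut fingers; the grasp point (between the pads) lies 19 mm behind it (ctrl.tcp_to_grasp is the distance from the TCP to the grasp point, in m); z points along the fingers, y is the direction in which the jaws open and shut (so a half turn about z gives the same grasp; the last joint's range is limited). The gripper opens to 85 mm and grips with 20 to 120 N. Pads are 22 mm wide; open, the fingers measure 114 mm over their backs; the gripper's body (76 mm by 85 mm) begins 54 mm behind the grasp point. The pads swing forward as they close: fully open they stand 13 mm farther back than shut.
Start: joints at [-1.34, 0.181, 1.607, -0, 1.354, -0.206], TCP at [0.243, -0.521, 0.231] pointing down, gripper open.
Joint ranges: [-2.99, 2.99], [-0.89, 2.07], [0.3, 2.58], [-1.14, 4.28], [0, 2.63], [-3.12, 3.12]. Speed limits (rad/s): [2.57, 2.57, 3.01, 3.14, 3.14, 3.14].

INTERFACE

Orientations are given as a unit quaternion [w, x, y, z].
In Python, from bench import monitor, imaging, order, spotter, ctrl gives the robot as it stands.
- The arm moves only by the shell command python3 -m pendant 'ROWS'. ROWS is JSON, a list that holds one entry, the list of rows, each a list of 5 numbers: the shift along the world's x, y, z in mm, then the turn about the world's z in degrees, then the finger opening in mm, from 0 to 85.4. A call has 1 to 8 rows; each row shifts and turns the commanded pose from where the row before left it; what a row does not reach is not made up. A row lasts 1/8 s, in which the tool goes at most 62.5 mm and 10.7 degrees, less where a joint would pass 70% of its speed; a pose out of reach is approached as far as the arm can. A call with a gripper value outside its range is refused whole. The fingers move at their own pace and stop on an object; the grip force is fixed at half the most. Time passes only in rows, so rows that do not move let the fingers close. It gives the time, the measured TCP pose, the force and the opening at its end, in the units of the state.
- monitor.get_obs(): the state, without advancing time (a new reading comes with each control period).
- imaging.camera(name): name is "scene" or "top" or "wrist"; returns a dict with "img" (400x640x3 uint8, red, green, blue), "vfov" (degrees; the focal length in pixels is half the picture's height over the tangent of half this angle, whatever the lens; pixels are square), "cx", "cy" (the principal point, pixels), "origin" and "orientation" of the camera in the world. Camera axes: x right, y down, z forward; pixel columns grow to the right and rows downward; lengths in m; the calibration is good to about 2 mm. A picture is of the moment at which its call begins. There is no depth.
- order.hand_in(): hands the job in, once; it reports no verdict.
Trained networks look in the newest picture that a camera, given by its name, has taken for a name from the list of things; names that differ only in an ending like _2 or _b are one class to them, and where a whole thing is asked for, a point or a joint stands for the part that bears it (a point fixed in the world has none). Each returns a list of dicts, best first, with "confidence" (0 to 1); they miss things now and then, are a little off and sometimes report something else, mostly with a low value. They report only what shows in the picture. A call takes as long as a camera call. They do not tell look-alikes from the thing itself.
- spotter.recognise(camera, thing): "at" ([x, y, z] in m, in the coordinates of the camera as it stood for that picture, good to about 4 mm: the middle of the surface that is visible of it).
- spotter.tip_of(camera, thing): "at" ([x, y, z] in m, in the coordinates of the camera as it stood for that picture, good to about 4 mm: a listed point, or the origin of a listed thing).
The state is a dict: "time_s": time; "q": joint angles; "dq": joint speeds; "joint_efforts": joint torques, N m; "eef_pos": TCP position; "eef_rot": TCP orientation; "wrist_force": force on the tool from outside, world axes, zero at the start; "torque": the same for the moment, N m; "opening": opening from 0.0 (shut) to 1.0 (fully open).
Only numpy, scipy, OpenCV 4.12 (cv2) and the standard library are available. Lean on these libraries where they do the work, as an engineer would, in place of code of your own. Each camera call takes 0.05 s, during which the arm holds its last target. There are 200 camera calls.

## Working session

There is one attempt and no reset: what is moved stays moved. The work goes in short steps, Python scripts to look and compute and a shell command to move; the robot and the scene stay as the last step left them, time stands still between calls to the robot, and variables do not carry over. Pictures are saved under pics/ and viewed, about 8 in all and at most 12, crops included, and the job is handed in when it is done.

```bash
mkdir -p pics; ls
cat > h.py <<'E'
import numpy as np, cv2
from scipy.spatial.transform import Rotation as R
from bench import monitor, imaging, order, spotter, ctrl
def Rm(q): return R.from_quat([q[1],q[2],q[3],q[0]]).as_matrix()
def ori(c):
    o=np.array(c["orientation"],float)
    return o if o.shape==(3,3) else Rm(o)
def snap(n,f=None):
    c=imaging.camera(n)
    if f: cv2.imwrite("pics/"+f,c["img"][:,:,::-1])
    return c
def w(c,p): return ori(c)@np.array(p)+np.array(c["origin"])
def foc(c): return 200/np.tan(np.radians(c["vfov"])/2)
def px(c,P):
    p=ori(c).T@(np.array(P)-np.array(c["origin"])); return p[:2]/p[2]*foc(c)+[c["cx"],c["cy"]]
def atz(c,u,v,z):
    d=ori(c)@np.array([(u-c["cx"])/foc(c),(v-c["cy"])/foc(c),1]); o=np.array(c["origin"])
    return o+d*(z-o[2])/d[2]
E
python3 - <<'E'
from h import *
for n in ["top","scene"]:
    c=snap(n,n+"0.png"); print(n,c["origin"],c["orientation"],c["vfov"])
    for t in ["cap_mid","holder_in","holder","clamp","stack","jaw_back","pad_front","grip_point","bulge"]:
        print(t,[(np.round(w(c,d["at"]),3).tolist(),round(d["confidence"],2)) for d in spotter.tip_of(n,t)][:4])
o=monitor.get_obs();print(o["eef_pos"],o["eef_rot"],ctrl.tcp_to_grasp)
E
```

```text
pics
top [ 0.33997342 -0.02541352  1.47080893] [ 0.03670245 -0.69607037  0.71660292 -0.02488432] 48.919032783870044
cap_mid [([0.42, -0.062, 0.032], 0.73), ([0.58, -0.004, 0.156], 0.7), ([0.429, 0.059, 0.028], 0.55)]
holder_in [([0.51, -0.3, 0.005], 0.57), ([0.586, 0.123, 0.071], 0.3)]
holder [([0.509, -0.301, 0.006], 0.84)]
clamp [([0.581, -0.021, 0.0], 0.56), ([0.585, 0.121, 0.075], 0.41)]
stack [([0.435, 0.183, -0.001], 0.82), ([0.585, 0.077, 0.06], 0.7), ([0.593, 0.272, 0.002], 0.64)]
jaw_back [([0.589, 0.161, 0.071], 0.73)]
pad_front []
grip_point [([0.582, -0.012, 0.139], 0.73), ([0.661, -0.395, -0.001], 0.36)]
bulge []
scene [ 1.00077944 -0.06525748  0.81442708] [-0.2345137   0.71702683  0.62227753 -0.20891751] 56.67289183003569
cap_mid [([0.431, 0.063, 0.031], 0.78), ([0.421, -0.056, 0.029], 0.71), ([0.583, -0.007, 0.155], 0.68), ([0.287, -0.321, -0.0], 0.3)]
holder_in [([0.507, -0.297, 0.003], 0.97)]
holder [([0.51, -0.301, 0.003], 0.92)]
clamp [([0.577, -0.021, -0.0], 0.73)]
stack [([0.432, 0.182, -0.003], 0.97), ([0.585, 0.282, 0.003], 0.63), ([0.582, 0.079, 0.058], 0.57)]
jaw_back [([0.588, 0.166, 0.068], 0.74), ([0.579, 0.08, 0.058], 0.5)]
pad_front [([0.586, 0.122, 0.072], 0.7), ([0.509, -0.296, 0.003], 0.28)]
grip_point [([0.58, -0.007, 0.139], 0.65)]
bulge []
[ 0.24324994 -0.52103208  0.23130248] [ 5.02002685e-06  9.76246092e-01  2.16664643e-01 -9.51684332e-06] 0.0187
```

View pics/top0.png

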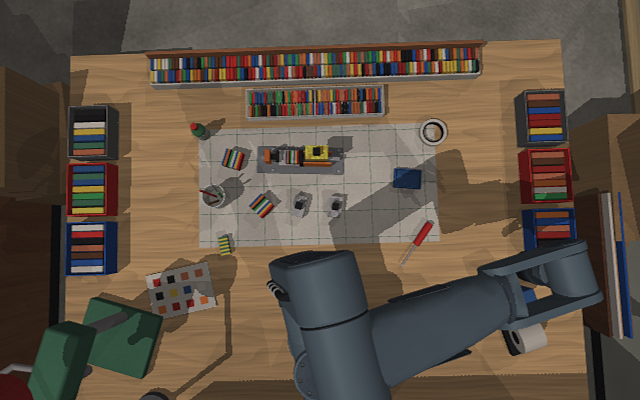

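View pics/scene0.png

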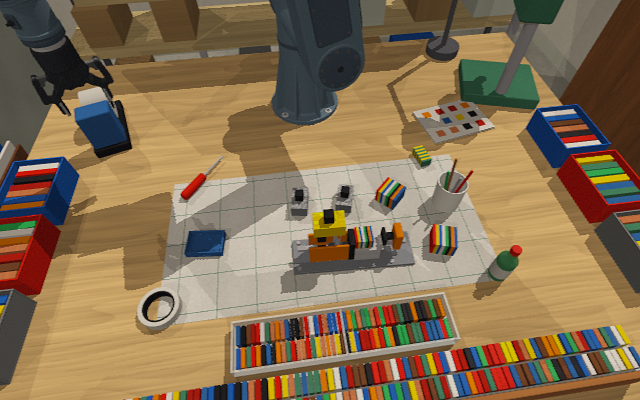

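The top view shows the cover at (317,152), the tray at (407,178) and the clamp bar running to the image left. In the scene view the grey look-alikes are on the mat at (300,200) and (343,195). The true cover's centre measures z≈0.156, as it must. I'll move above it and look with the wrist camera.

```bash
python3 -m pendant '[[[20,40,15,0,85],[20,40,15,0,85],[20,40,15,-3,85],[20,40,15,-3,85],[20,40,15,-3,85],[20,40,15,-3,85],[20,40,10,-3,85],[20,40,0,-3,85]]]'
python3 - <<'E'
from h import *
o=monitor.get_obs();print(o["eef_pos"],o["eef_rot"],o["time_s"])
c=imaging.camera("top"); hs=cv2.cvtColor(c["img"],cv2.COLOR_RGB2HSV)
m=cv2.inRange(hs,(100,120,40),(125,255,255)); m[:,:380]=0;m[:,440:]=0;m[:150]=0;m[210:]=0
n,l,s,ce=cv2.connectedComponentsWithStats(m); print(s,ce)
k=1+np.argmax(s[1:,4]); p=np.argwhere(l==k)[:,::-1].astype(np.float32)
q=np.array([atz(c,u,v,.02)[:2] for u,v in p],np.float32)
print(cv2.minAreaRect(q*1000))
E
```

```text
time_s: 2.0
eef_pos: [0.4041, -0.2, 0.3326]
eef_rot: [0.001, 0.998, 0.06, 0.001]
wrist_force: [1.2, -0.6, 0.1]
opening: 0.999
[ 0.40410887 -0.19997919  0.33256463] [8.71814660e-04 9.98178298e-01 6.03192344e-02 9.56458845e-04] 2.0
[[     0      0    640    400 256000]] [[319.5 199.5]]Traceback (most recent call last):
  File "<stdin>", line 6, in <module>
    return _wrapfunc(a, 'argmax', axis=axis, out=out, **kwds)
    return bound(*args, **kwds)
ValueError: attempt to get argmax of an empty sequence
```

```bash
python3 -m pendant '[[[30,32,0,-3,85],[30,32,0,-3,85],[30,32,0,-3,85],[30,32,0,0,85],[28,33,0,0,85],[28,33,0,0,85],[0,0,0,0,85]]]'
python3 - <<'E'
from h import *
c=snap("wrist","w1.png"); print(c["origin"],c["vfov"])
for t in ["cap_mid","clamp","stack","jaw_back","grip_point"]:
    print(t,[(np.round(w(c,d["at"]),3).tolist(),round(d["confidence"],2)) for d in spotter.tip_of("wrist",t)][:4])
c=imaging.camera("top"); im=cv2.imread("pics/top0.png"); hs=cv2.cvtColor(im,cv2.COLOR_BGR2HSV)
m=cv2.inRange(hs,(100,120,40),(125,255,255)); m[:,:380]=0;m[:,440:]=0;m[:150]=0;m[210:]=0
n,l,s,ce=cv2.connectedComponentsWithStats(m); print(s,ce)
k=1+np.argmax(s[1:,4]); p=np.argwhere(l==k)[:,::-1].astype(np.float32)
q=np.array([atz(c,u,v,.02)[:2] for u,v in p],np.float32)
print(cv2.minAreaRect(q*1000))
E
```

```text
time_s: 2.92
eef_pos: [0.5802, -0.005, 0.3306]
eef_rot: [-0.0, 1.0, -0.015, -0.0]
wrist_force: [-0.5, -0.4, -0.2]
opening: 0.994
[ 0.6586976  -0.00653272  0.47347711] 58.68104284095437
cap_mid [([0.582, -0.002, 0.159], 0.93), ([0.423, -0.056, 0.03], 0.83)]
clamp [([0.584, -0.019, 0.0], 0.69)]
stack [([0.58, 0.078, 0.052], 0.95), ([0.432, 0.182, 0.003], 0.88), ([0.592, 0.275, -0.002], 0.69)]
jaw_back [([0.586, 0.162, 0.068], 0.59)]
grip_point [([0.512, -0.302, 0.005], 0.58)]
[[     0      0    640    400 255496]
 [   394    168     27     21    504]] [[319.3274063  199.54194586]
 [406.99404762 178.23611111]]
((509.7459411621094, -299.1312255859375), (88.17098999023438, 63.27556228637695), 84.15076446533203)
```

View pics/w1.png

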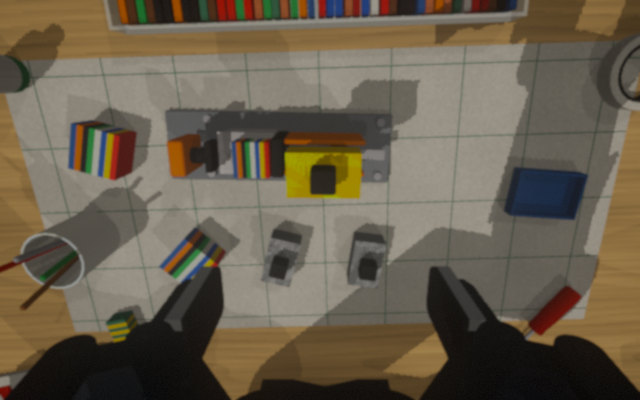

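The wrist view shows the knob at (322,180), the base from (166,109) to (391,182), and the tray around (546,193). Refining these numerically.

Run:
```python
from h import *
c=imaging.camera("wrist"); im=c["img"]; hs=cv2.cvtColor(im,cv2.COLOR_RGB2HSV)
def rect(m,z,name):
    n,l,s,_=cv2.connectedComponentsWithStats(m); k=1+np.argmax(s[1:,4]); p=np.argwhere(l==k)[:,::-1]
    q=np.array([atz(c,u,v,z)[:2] for u,v in p],np.float32)*1000
    r=cv2.minAreaRect(q); print(name,s[k],np.round(r[0],1),np.round(r[1],1),round(r[2],1))
m=cv2.inRange(hs,(22,120,60),(34,255,255)); m[:140]=0;m[200:]=0;m[:,:280]=0;m[:,370:]=0; rect(m,.161,"cover")
m=(im.max(2)<60).astype(np.uint8); m[:162]=0;m[194:]=0;m[:,:305]=0;m[:,340:]=0; rect(m,.185,"knob")
m=cv2.inRange(hs,(100,100,20),(125,255,255)); m[:,:490]=0;m[:150]=0;m[230:]=0; rect(m,.02,"tray")
print("knobpx",px(c,[.58,-.005,.185]))
# tray rim corners by eye
for u,v in [(514,168),(586,173),(579,219),(506,210)]: print(np.round(atz(c,u,v,.02),3))
# base upper/lower edges
for z,uv in [(.0,[(166,109),(391,115)]),(.02,[(166,109),(391,115),(388,182),(167,178)])]:
    P=np.array([atz(c,*a,z) for a in uv]); d=P[0]-P[1]; print(z,np.round(P[:,:2],3).tolist(),np.degrees(np.arctan2(d[1],d[0])))
```

```text
cover [ 280  145   79   52 3241] [584.   -2.4] [69.8 47.1] 87.9
knob [308 164  24  28 638] [583.9  -3. ] [19.2 23.5] 87.1
tray [ 508  168   76   49 2944] [ 511.3 -299.5] [90.  63.7] 84.0
knobpx [322.02605102 182.13705117]
[ 0.546 -0.253  0.02 ]
[ 0.536 -0.349  0.02 ]
[ 0.471 -0.351  0.02 ]
[ 0.488 -0.25   0.02 ]
0.0 [[0.636, 0.196], [0.618, -0.095]] 86.45069783852182
0.02 [[0.637, 0.187], [0.619, -0.091], [0.533, -0.089], [0.549, 0.201]] 86.4506978385218
```

```bash
python3 -m pendant '[[[2,2,-40,-1,85],[0,0,-40,0,60],[0,0,-40,0,60],[0,0,-30,0,60],[0,0,-17,0,60],[0,0,0,0,60]]]'; python3 -m pendant '[[[0,0,0,0,20],[0,0,0,0,0],[0,0,0,0,0],[0,0,0,0,0],[0,0,0,0,0]]]'
python3 - <<'E'
from h import *
c=snap("wrist","w2.png"); snap("scene","s2.png")
a=cv2.imread("pics/w2.png");b=cv2.imread("pics/s2.png")[150:300,240:460]
cv2.imwrite("pics/m2.png",np.vstack([cv2.resize(a,(480,300)),cv2.resize(b,(480,300))]))
E
```

```text
time_s: 4.08
eef_pos: [0.5806, -0.0052, 0.1635]
eef_rot: [-0.0, 1.0, -0.026, -0.001]
wrist_force: [0.2, 0.6, -0.5]
opening: 0.704
time_s: 4.7
eef_pos: [0.5824, -0.0052, 0.1661]
eef_rot: [0.0, 1.0, -0.026, 0.002]
wrist_force: [-1.5, 0.2, 6.0]
opening: 0.24
```

View pics/m2.png

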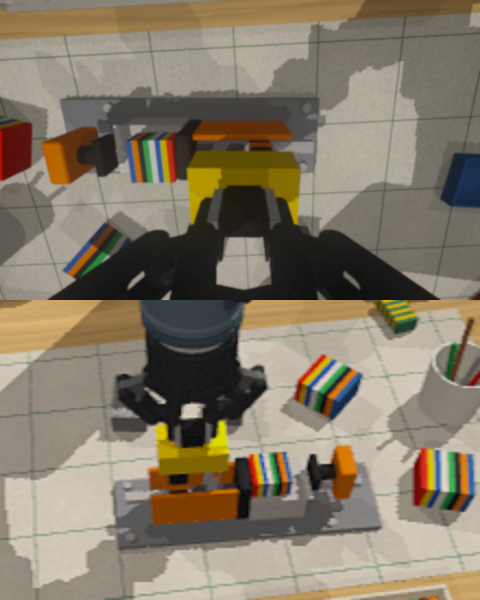

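Knob is gripped (opening 0.24 ≈ 20.5 mm). The picture shows the fingers on the knob with the cover upright. Lifting.

```bash
python3 -m pendant '[[[0,0,15,0,0],[0,0,20,0,0],[0,0,25,0,0],[0,0,25,0,0],[-4,-15,5,0,0],[-8,-35,0,0,0],[-10,-40,0,0,0],[-10,-40,0,0,0]]]';python3 -m pendant '[[[-10,-40,0,-1,0],[-10,-40,0,-1,0],[-10,-40,0,-1,0],[-8,-30,0,0,0],[0,-12,0,0,0],[0,0,0,0,0]]]'
python3 - <<'E'
from h import *
c=snap("wrist","w3.png"); im=c["img"]
for t in ["cap_mid","holder_in","holder"]:
    print(t,[(np.round(w(c,d["at"]),3).tolist(),round(d["confidence"],2)) for d in spotter.tip_of("wrist",t)][:4])
o=monitor.get_obs();print(o["eef_pos"],o["wrist_force"])
E
```

```text
time_s: 5.8
eef_pos: [0.548, -0.1367, 0.2535]
eef_rot: [-0.0, 1.0, -0.026, -0.001]
wrist_force: [0.6, -0.1, -1.0]
opening: 0.24
time_s: 6.55
eef_pos: [0.5108, -0.2975, 0.2537]
eef_rot: [-0.0, 0.999, -0.053, -0.0]
wrist_force: [0.2, 0.2, -1.0]
opening: 0.243
cap_mid [([0.429, 0.063, 0.031], 0.98), ([0.425, -0.058, 0.029], 0.7), ([0.509, -0.299, 0.243], 0.62)]
holder_in [([0.509, -0.305, 0.004], 0.66)]
holder [([0.508, -0.296, 0.002], 0.74), ([0.583, -0.02, 0.002], 0.69)]
[ 0.51155817 -0.29584937  0.25421216] [ 0.37065088 -0.20240979 -0.68296902]
```

View pics/w3.png

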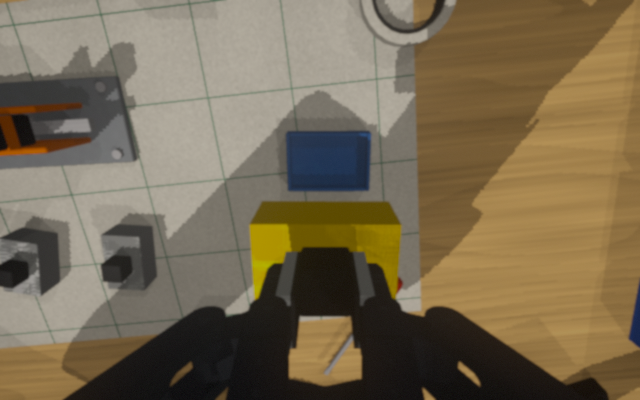

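Cover hangs upright over the tray, whose rim spans (288,131)–(370,190) in the picture. I'll work out the remaining offset numerically.

Run:
```python
from h import *
c=imaging.camera("wrist"); im=c["img"]; hs=cv2.cvtColor(im,cv2.COLOR_RGB2HSV)
m=cv2.inRange(hs,(100,100,20),(125,255,255)); m[:,:260]=0;m[:,400:]=0;m[:110]=0;m[200:]=0
p=np.argwhere(m)[:,::-1]; q=np.array([atz(c,u,v,.02)[:2] for u,v in p],np.float32)*1000
print("tray",cv2.minAreaRect(q))
# cover top face edges, z top = rim+34
m=cv2.inRange(hs,(22,120,60),(34,255,255))
for v in (228,240,250):
    u=np.flatnonzero(m[v]); a=atz(c,u[0],v,.248); b=atz(c,u[-1],v,.248); print(v,u[0],u[-1],a.round(4),b.round(4),(a+b)[:2]/2)
for v in (222,226): print(atz(c,325,v,.248))
o=monitor.get_obs();print(o["eef_pos"],c["origin"],ori(c).round(3).tolist())
```

```text
tray ((510.6528015136719, -300.3412780761719), (87.39115142822266, 62.29035186767578), 84.09288787841797)
228 249 400 [ 0.5321 -0.2628  0.248 ] [ 0.5251 -0.3306  0.248 ] [ 0.52857401 -0.29671097]
240 250 399 [ 0.5262 -0.2623  0.248 ] [ 0.5192 -0.33    0.248 ] [ 0.52269629 -0.29610245]
250 251 399 [ 0.5212 -0.2619  0.248 ] [ 0.5142 -0.3298  0.248 ] [ 0.51767185 -0.29581409]
[ 0.53144114 -0.29722919  0.248     ]
[ 0.5295181  -0.29703095  0.248     ]
[ 0.51160203 -0.29592056  0.25429928] [ 0.58957149 -0.30304127  0.39706314] [[-0.103, -0.946, -0.306], [-0.995, 0.098, 0.031], [0.001, 0.308, -0.951]]
```

```bash
python3 -m pendant '[[[1,-5,0,0,0],[0,0,-40,0,0],[0,0,-40,0,0],[0,0,-40,0,0],[0,0,-40,0,0],[0,0,-25,0,0],[0,0,-10,0,0],[0,0,0,0,0]]]';python3 -m pendant '[[[0,0,-5,0,0],[0,0,-4,0,0],[0,0,-4,0,0],[0,0,0,0,0]]]'
```

```text
time_s: 7.8
eef_pos: [0.5123, -0.3019, 0.0592]
eef_rot: [-0.0, 0.999, -0.052, -0.0]
wrist_force: [-0.3, 0.7, 0.5]
opening: 0.244
time_s: 8.3
eef_pos: [0.5121, -0.3019, 0.046]
eef_rot: [-0.0, 0.999, -0.052, -0.0]
wrist_force: [-0.0, 0.5, -0.6]
opening: 0.241
```

```bash
python3 -m pendant '[[[0,0,-2,0,0],[0,0,0,0,0]]]';python3 -m pendant '[[[0,0,-2,0,0],[0,0,0,0,0]]]'
python3 - <<'E'
from h import *
snap("scene","s4.png"); snap("wrist","w4.png")
a=cv2.imread("pics/w4.png");b=cv2.imread("pics/s4.png")[180:290,120:290]
cv2.imwrite("pics/m4.png",np.vstack([cv2.resize(a,(432,270)),cv2.resize(b,(510,330))[:,:432]]))
E
```

```text
time_s: 8.55
eef_pos: [0.5122, -0.302, 0.0442]
eef_rot: [-0.0, 0.999, -0.052, -0.0]
wrist_force: [-0.1, -0.5, -0.6]
opening: 0.242
time_s: 8.8
eef_pos: [0.5125, -0.3023, 0.0432]
eef_rot: [0.0, 0.999, -0.052, 0.0]
wrist_force: [-1.6, 0.9, 4.8]
opening: 0.242
```

View pics/m4.png

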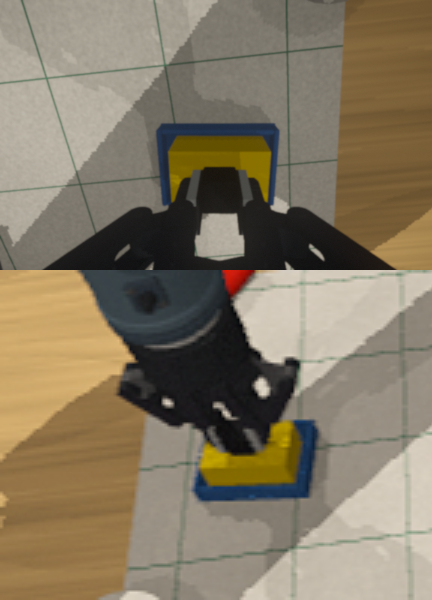

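Cover sits in the tray with margin all round: in the wrist half its edges lie inside the rim, and contact came at the predicted height. Letting go and lifting.

```bash
python3 -m pendant '[[[0,0,0,0,45],[0,0,0,0,45],[0,0,0,0,45],[0,0,20,0,50],[0,0,40,0,60],[0,0,45,0,85],[0,0,45,0,85],[0,0,45,0,85]]]';python3 -m pendant '[[[8,30,0,1,85],[10,40,0,1,85],[10,40,0,1,85],[10,40,0,0,85],[10,40,0,0,85],[10,40,0,0,85],[8,35,0,0,85],[4,26,0,0,85]]]'
python3 - <<'E'
from h import *
snap("scene","s5.png"); c=snap("wrist","w5.png"); o=monitor.get_obs(); print(o["eef_pos"],o["eef_rot"],o["time_s"])
for t in ["grip_point","bulge","jaw_back","pad_front","clamp","stack"]:
    print(t,[(np.round(w(c,d["at"]),3).tolist(),round(d["confidence"],2)) for d in spotter.tip_of("wrist",t)][:3])
print("scene cap",[(np.round(w(imaging.camera("scene"),d["at"]),3).tolist(),round(d["confidence"],2)) for d in spotter.tip_of("scene","cap_mid")][:3])
a=cv2.imread("pics/w5.png");b=cv2.imread("pics/s5.png")
cv2.imwrite("pics/m5.png",np.vstack([a[60:300,100:500],cv2.resize(b[170:300,150:450],(400,173))]))
E
```

```text
time_s: 9.9
eef_pos: [0.5123, -0.302, 0.2405]
eef_rot: [0.001, 0.999, -0.052, 0.001]
wrist_force: [0.8, -0.8, 0.8]
opening: 1.003
time_s: 10.9
eef_pos: [0.5826, -0.0094, 0.239]
eef_rot: [0.0, 1.0, -0.025, 0.001]
wrist_force: [0.0, -0.6, -0.6]
opening: 0.993
[ 0.58254931 -0.00848284  0.23883297] [-2.23303305e-04  9.99703911e-01 -2.43183984e-02  8.09949113e-04] 11.0
grip_point [([0.579, -0.015, 0.14], 0.73)]
bulge [([0.579, 0.023, 0.138], 0.75)]
jaw_back [([0.589, 0.164, 0.069], 0.89)]
pad_front [([0.587, 0.121, 0.071], 0.95)]
clamp [([0.582, -0.02, -0.001], 0.74)]
stack [([0.578, 0.077, 0.051], 0.93), ([0.591, 0.274, -0.004], 0.85), ([0.433, 0.183, -0.001], 0.67)]
scene cap [([0.513, -0.303, 0.03], 0.97), ([0.427, 0.062, 0.029], 0.58), ([0.419, -0.057, 0.029], 0.57)]
```

View pics/m5.png

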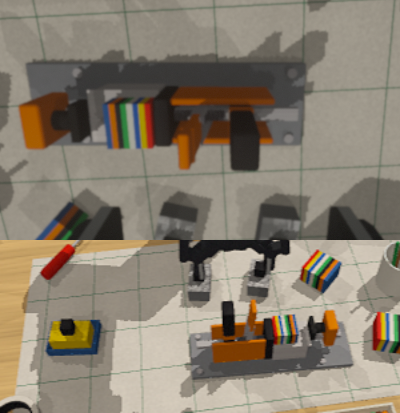

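The cover stands in the tray (scene half, (72,340)), and grip and trigger are free. Descending around them.

```bash
python3 -m pendant '[[[-2,-1,-20,0,85],[0,0,-40,0,85],[0,0,-35,0,85],[0,0,-20,0,85],[0,0,-6,0,85],[0,0,0,0,85]]]';python3 -m pendant '[[[0,-3,0,0,70],[0,0,0,0,50],[0,0,0,0,35],[0,0,0,0,20],[0,0,0,0,0],[0,0,0,0,0],[0,0,0,0,0]]]'
cat > look.py <<'E'
from h import *
import sys
o=monitor.get_obs(); print(o["eef_pos"].round(4) if hasattr(o["eef_pos"],"round") else o["eef_pos"],np.round(o["wrist_force"],1),o["opening"],o["time_s"])
for n in ["wrist","scene"]:
    c=snap(n,f"{n[0]}_{sys.argv[1]}.png")
    for t in ["jaw_back","pad_front","stack","bulge"]:
        L=[(w(c,d["at"]),d["confidence"]) for d in spotter.tip_of(n,t)]
        L=[(np.round(p,4).tolist(),round(f,2)) for p,f in L if abs(p[0]-.583)<.02 and -.05<p[1]<.25]
        print(n,t,L[:2])
E
python3 look.py a
```

```text
time_s: 12.25
eef_pos: [0.5804, -0.0122, 0.1165]
eef_rot: [-0.0, 1.0, -0.026, 0.0]
wrist_force: [0.8, 0.6, 0.8]
opening: 0.991
time_s: 13.12
eef_pos: [0.5822, -0.0137, 0.1197]
eef_rot: [-0.001, 1.0, -0.026, 0.002]
wrist_force: [-1.4, 5.5, 11.1]
opening: 0.375
[ 0.5822 -0.0137  0.1197] [-1.4  5.5 11.1] 0.3746794144817422 13.125
wrist jaw_back [([0.5867, 0.1624, 0.0649], 0.67)]
wrist pad_front [([0.5887, 0.1128, 0.0691], 0.91), ([0.5779, -0.0126, 0.1407], 0.16)]
wrist stack [([0.5791, 0.0758, 0.051], 0.8), ([0.5796, -0.0131, 0.1402], 0.26)]
wrist bulge [([0.5822, 0.0007, 0.1396], 0.79), ([0.5835, -0.0208, -0.0001], 0.54)]
scene jaw_back []
scene pad_front [([0.5836, 0.1143, 0.0705], 0.43)]
scene stack [([0.5795, 0.0798, 0.0572], 0.81)]
scene bulge [([0.5787, 0.005, 0.1365], 0.44)]
```

```bash
python3 -m pendant '[[[0,0,0,0,80],[0,0,0,0,80],[0,0,0,0,80],[0,0,0,0,80],[0,0,0,0,80]]]'; python3 look.py b;python3 -m pendant '[[[0,0,0,0,20],[0,0,0,0,0],[0,0,0,0,0],[0,0,0,0,0],[0,0,0,0,0],[0,0,0,0,0]]]'; python3 look.py c
```

```text
time_s: 14.25
eef_pos: [0.5803, -0.0151, 0.1164]
eef_rot: [-0.0, 1.0, -0.026, 0.0]
wrist_force: [-0.1, 2.8, 0.1]
opening: 0.937
[ 0.5803 -0.0151  0.1164] [-0.1  2.8  0.1] 0.936631067429233 14.25
wrist jaw_back [([0.5877, 0.1593, 0.0673], 0.79)]
wrist pad_front [([0.5875, 0.1147, 0.0714], 0.82)]
wrist stack [([0.5822, 0.0793, 0.0479], 0.75)]
wrist bulge [([0.5796, 0.0283, 0.142], 0.76)]
scene jaw_back [([0.5891, 0.1639, 0.0688], 0.75), ([0.5881, 0.1129, 0.071], 0.62)]
scene pad_front [([0.5858, 0.113, 0.0711], 0.6)]
scene stack [([0.5816, 0.0823, 0.0557], 0.97), ([0.5811, 0.026, 0.1394], 0.24)]
scene bulge [([0.5806, -0.0184, 0.0008], 0.61), ([0.584, 0.0264, 0.1398], 0.56)]
time_s: 15.5
eef_pos: [0.5814, -0.0136, 0.1182]
eef_rot: [-0.002, 1.0, -0.026, 0.001]
wrist_force: [-2.2, 6.4, 10.9]
opening: 0.368
[ 0.5814 -0.0136  0.1182] [-2.2  6.4 10.9] 0.3684052966550501 15.5
wrist jaw_back [([0.5846, 0.1548, 0.0665], 0.93)]
wrist pad_front [([0.5875, 0.111, 0.0736], 0.89), ([0.5788, -0.0126, 0.1397], 0.48)]
wrist stack [([0.5803, 0.0781, 0.0498], 0.86), ([0.5853, 0.1092, 0.0708], 0.64)]
wrist bulge [([0.5751, 0.004, 0.1387], 0.86)]
scene jaw_back [([0.5868, 0.1581, 0.0664], 0.88)]
scene pad_front [([0.5865, 0.1117, 0.0714], 0.49)]
scene stack [([0.5811, 0.0808, 0.0586], 0.62)]
scene bulge [([0.5813, 0.0062, 0.1394], 0.71)]
```

```bash
R='x'; python3 -m pendant '[[[0,2,0,0,85],[0,3,0,0,85],[0,0,0,0,85],[0,0,0,0,85],[0,0,0,0,85]]]';python3 -m pendant '[[[0,-3,0,0,20],[0,0,0,0,0],[0,0,0,0,0],[0,0,0,0,0],[0,0,0,0,0],[0,0,0,0,0]]]'; python3 look.py d
```

```text
time_s: 16.62
eef_pos: [0.5803, -0.0104, 0.1163]
eef_rot: [0.0, 1.0, -0.026, 0.0]
wrist_force: [-0.1, -0.3, -0.4]
opening: 0.992
time_s: 17.38
eef_pos: [0.5811, -0.0135, 0.1182]
eef_rot: [-0.0, 1.0, -0.026, 0.001]
wrist_force: [-3.4, -2.4, 11.1]
opening: 0.376
[ 0.5811 -0.0135  0.1182] [-3.4 -2.4 11.1] 0.375878477955535 17.375
wrist jaw_back [([0.5863, 0.1503, 0.07], 0.83)]
wrist pad_front [([0.5864, 0.1071, 0.0706], 0.76)]
wrist stack [([0.5785, 0.0788, 0.0531], 0.55)]
wrist bulge [([0.5794, 0.0049, 0.1378], 0.98)]
scene jaw_back [([0.5871, 0.1527, 0.0706], 0.7)]
scene pad_front [([0.5865, 0.1061, 0.0692], 0.45), ([0.5819, -0.0222, -0.0001], 0.31)]
scene stack [([0.5813, 0.081, 0.0584], 0.68)]
scene bulge []
```

```bash
python3 -m pendant '[[[0,3,0,0,85],[0,0,0,0,85],[0,0,0,0,85],[0,0,0,0,85],[0,0,0,0,85]]]';python3 -m pendant '[[[0,-3,0,0,20],[0,0,0,0,0],[0,0,0,0,0],[0,0,0,0,0],[0,0,0,0,0],[0,0,0,0,0]]]'; python3 look.py e
python3 - <<'E'
import cv2,numpy as np
cv2.imwrite("pics/m6.png",np.vstack([cv2.resize(cv2.imread("pics/s_e.png")[190:280,290:430],(560,360),interpolation=cv2.INTER_CUBIC),cv2.resize(cv2.imread("pics/w_e.png")[80:300,0:480],(480,220))[:, :].copy() if 0 else cv2.resize(cv2.imread("pics/w_e.png"),(560,240))]))
E
```

```text
time_s: 18.5
eef_pos: [0.5803, -0.0103, 0.1163]
eef_rot: [0.0, 1.0, -0.026, -0.0]
wrist_force: [-0.1, -0.5, 0.5]
opening: 0.997
time_s: 19.25
eef_pos: [0.5811, -0.0135, 0.1182]
eef_rot: [-0.0, 1.0, -0.026, 0.001]
wrist_force: [-3.6, -1.5, 10.6]
opening: 0.383
[ 0.5811 -0.0135  0.1182] [-3.6 -1.5 10.6] 0.38331756687279106 19.25
wrist jaw_back [([0.5889, 0.1442, 0.0688], 0.77)]
wrist pad_front [([0.5862, 0.1019, 0.0724], 0.66)]
wrist stack [([0.5774, 0.0801, 0.0483], 0.87)]
wrist bulge [([0.5798, 0.0054, 0.1409], 0.71)]
scene jaw_back [([0.5887, 0.1497, 0.0685], 0.59)]
scene pad_front [([0.5856, 0.1013, 0.0704], 0.45)]
scene stack [([0.583, 0.0788, 0.0594], 0.79)]
scene bulge [([0.5813, 0.0026, 0.139], 0.42)]
```

View pics/m6.png

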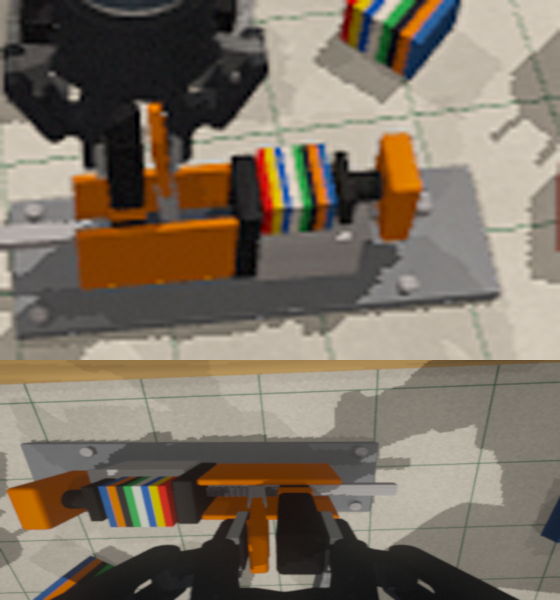

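Picture: pad is just short of the stack, and a narrow gap at (325,190) remains. No pin shows on the head's back. By measurement the pad is about 6 mm from full pinch. Two more squeezes, measuring each.

```bash
python3 -m pendant '[[[0,3,0,0,85],[0,0,0,0,85],[0,0,0,0,85],[0,0,0,0,85],[0,0,0,0,85]]]';python3 -m pendant '[[[0,-3,0,0,20],[0,0,0,0,0],[0,0,0,0,0],[0,0,0,0,0],[0,0,0,0,0],[0,0,0,0,0]]]'; python3 look.py f
```

```text
time_s: 20.38
eef_pos: [0.5803, -0.0103, 0.1162]
eef_rot: [0.0, 1.0, -0.026, -0.0]
wrist_force: [-0.4, 0.6, -0.5]
opening: 0.995
time_s: 21.12
eef_pos: [0.5811, -0.0135, 0.1183]
eef_rot: [-0.0, 1.0, -0.026, 0.001]
wrist_force: [-3.6, -2.1, 11.8]
opening: 0.375
[ 0.5811 -0.0135  0.1183] [-3.6 -2.1 11.8] 0.3746503542378208 21.125
wrist jaw_back [([0.5891, 0.1405, 0.0664], 0.87)]
wrist pad_front []
wrist stack [([0.5795, 0.0795, 0.0483], 0.94)]
wrist bulge [([0.5766, 0.0025, 0.1405], 0.82)]
scene jaw_back [([0.588, 0.1421, 0.0665], 0.82)]
scene pad_front [([0.586, 0.0938, 0.0718], 0.51)]
scene stack [([0.5814, 0.0819, 0.0603], 0.76)]
scene bulge [([0.5808, 0.0049, 0.1401], 0.47)]
```

```bash
python3 -m pendant '[[[0,3,0,0,85],[0,0,0,0,85],[0,0,0,0,85],[0,0,0,0,85],[0,0,0,0,85]]]';python3 -m pendant '[[[0,-3,0,0,20],[0,0,0,0,0],[0,0,0,0,0],[0,0,0,0,0],[0,0,0,0,0],[0,0,0,0,0]]]'; python3 look.py g
python3 - <<'E'
import cv2,numpy as np
cv2.imwrite("pics/m7.png",np.vstack([cv2.resize(cv2.imread("pics/s_g.png")[190:280,290:430],(560,360),interpolation=cv2.INTER_CUBIC),cv2.resize(cv2.imread("pics/w_g.png")[100:240,0:330],(560,238))]))
E
```

```text
time_s: 22.25
eef_pos: [0.5803, -0.0103, 0.1163]
eef_rot: [0.0, 1.0, -0.026, -0.0]
wrist_force: [0.1, 0.6, 1.6]
opening: 0.994
time_s: 23.0
eef_pos: [0.5811, -0.0135, 0.1183]
eef_rot: [-0.0, 1.0, -0.026, 0.001]
wrist_force: [-3.7, -3.0, 11.5]
opening: 0.378
[ 0.5811 -0.0135  0.1183] [-3.7 -3.  11.5] 0.3776460105926322 23.0
wrist jaw_back [([0.5757, 0.0756, 0.0519], 0.67), ([0.5863, 0.1402, 0.0684], 0.61)]
wrist pad_front []
wrist stack [([0.58, 0.0768, 0.0519], 0.95)]
wrist bulge [([0.5778, 0.0044, 0.1381], 0.59), ([0.5837, -0.0191, 0.0006], 0.51)]
scene jaw_back [([0.5869, 0.1384, 0.0675], 0.95), ([0.5793, -0.0071, 0.1391], 0.17)]
scene pad_front [([0.5832, 0.0961, 0.0732], 0.47)]
scene stack [([0.5827, 0.0804, 0.0594], 0.67), ([0.5859, 0.0973, 0.0702], 0.51)]
scene bulge [([0.5825, 0.0032, 0.1376], 0.47)]
```

View pics/m7.png

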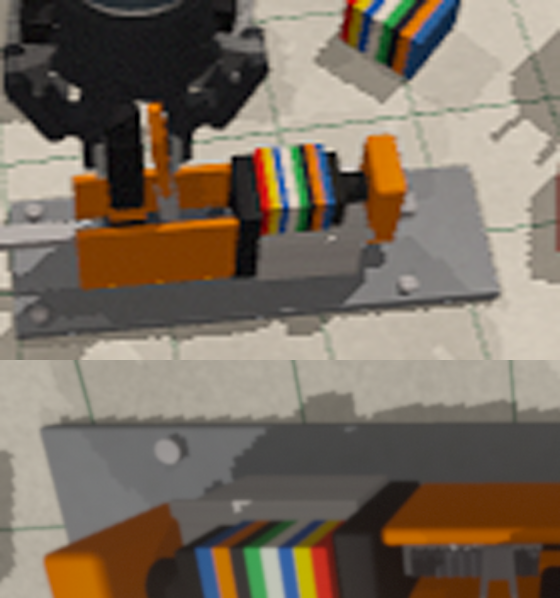

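Pad touches the stack at (335,185), the stack is almost on the stop, and no pin shows yet. Squeezing further, one at a time.

```bash
python3 -m pendant '[[[0,3,0,0,85],[0,0,0,0,85],[0,0,0,0,85],[0,0,0,0,85],[0,0,0,0,85]]]';python3 -m pendant '[[[0,-3,0,0,20],[0,0,0,0,0],[0,0,0,0,0],[0,0,0,0,0],[0,0,0,0,0],[0,0,0,0,0]]]'; python3 look.py h
```

```text
time_s: 24.12
eef_pos: [0.5803, -0.0103, 0.1163]
eef_rot: [0.0, 1.0, -0.026, -0.0]
wrist_force: [0.6, 0.8, -0.0]
opening: 0.995
time_s: 24.88
eef_pos: [0.5811, -0.0134, 0.1184]
eef_rot: [-0.0, 1.0, -0.026, 0.001]
wrist_force: [-4.9, -2.3, 12.2]
opening: 0.382
[ 0.5811 -0.0134  0.1184] [-4.9 -2.3 12.2] 0.38158621839107876 24.875
wrist jaw_back [([0.5867, 0.1352, 0.0695], 0.65), ([0.5813, 0.0026, 0.1394], 0.26)]
wrist pad_front []
wrist stack [([0.58, 0.0748, 0.0501], 0.68)]
wrist bulge [([0.5772, 0.0065, 0.141], 0.63)]
scene jaw_back [([0.5877, 0.1336, 0.0705], 0.92)]
scene pad_front [([0.5851, 0.0948, 0.0727], 0.52)]
scene stack [([0.5805, 0.0799, 0.0557], 0.77)]
scene bulge [([0.5798, 0.003, 0.1427], 0.46)]
```

```bash
python3 -m pendant '[[[0,3,0,0,85],[0,0,0,0,85],[0,0,0,0,85],[0,0,0,0,85],[0,0,0,0,85]]]';python3 -m pendant '[[[0,-3,0,0,20],[0,0,0,0,0],[0,0,0,0,0],[0,0,0,0,0],[0,0,0,0,0],[0,0,0,0,0]]]'; python3 look.py i
python3 - <<'E'
import cv2,numpy as np
f=lambda n:cv2.resize(cv2.imread(f"pics/s_{n}.png")[200:270,340:430],(450,290),interpolation=cv2.INTER_CUBIC)
cv2.imwrite("pics/m8.png",np.vstack([f("h"),f("i")]))
E
```

```text
time_s: 26.0
eef_pos: [0.5803, -0.0102, 0.1162]
eef_rot: [0.0, 1.0, -0.026, -0.0]
wrist_force: [-0.2, -0.1, -0.3]
opening: 1.0
time_s: 26.75
eef_pos: [0.5812, -0.0134, 0.1186]
eef_rot: [-0.0, 1.0, -0.026, 0.001]
wrist_force: [-4.8, -1.3, 13.0]
opening: 0.383
[ 0.5812 -0.0134  0.1186] [-4.8 -1.3 13. ] 0.3826983102716276 26.75
wrist jaw_back [([0.5862, 0.1294, 0.0687], 0.84)]
wrist pad_front []
wrist stack [([0.5832, 0.0762, 0.0499], 0.6)]
wrist bulge [([0.5767, 0.0037, 0.1376], 0.77)]
scene jaw_back [([0.587, 0.1315, 0.069], 0.88)]
scene pad_front [([0.585, 0.0932, 0.0707], 0.64)]
scene stack [([0.577, -0.0194, -0.0002], 0.71), ([0.5814, 0.0793, 0.0579], 0.66)]
scene bulge []
```

View pics/m8.png

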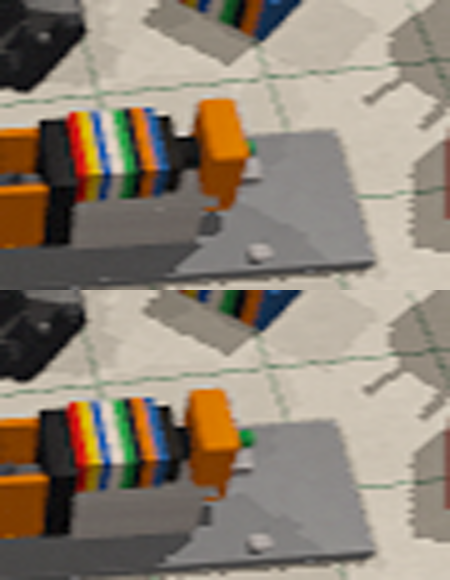

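The green pin stands out of the head's back by about 8 mm (lower half, (247,437)), with no red, and the stack is on the stop. The trigger is held squeezed. Handing in.

```bash
python3 -c "
from bench import order
print(order.hand_in())"
```

```text
the job is handed in; nothing more can be done
None
```

I lifted the yellow cover off, set it into the blue tray and let go. I then squeezed the trigger eight times with springs back in between, and handed the job in with the trigger still squeezed, at about 27 s of robot time.

- **Cover:** it was lowered until light contact (about 5 N) at the predicted height. After release it showed upright in the tray, with its centre measured at (0.513, -0.303, 0.030) m against an expected height of 0.033 m.
- **Clamp:** the last picture shows the stack against the stop and a green pin of about 8 mm by eye, with no red. The jaw's measured travel puts the pad at about 7–8 mm.
- **Trigger:** the finger opening read 0.383 at the end, in line with every earlier full squeeze (0.37–0.38). The jaw moved about 4.5–5 mm on most squeezes.

**Checks that disagreed:**
- During the first release the finger was still touching the trigger (about 3 N sideways). I shifted the tool for the later releases, and the jaw still moved on at the next squeeze.
- The single jaw readings scatter by a few millimetres, and one squeeze read as only about 2 mm. The wrist camera stopped finding the pad's face once it met the stack.
- The wrist force reads about 13 N upward while squeezing, well under the limit.

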